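# Tidy the toy maker's bench: spools, bells and shoe last into their trays

### The arm

A 7-joint arm with a two-finger parallel gripper is mounted at the origin on the work surface. World frame = base frame: x ahead of the robot, y to its left, z up, the work surface at z = 0. Lengths are in mm, angles in rad, forces in N, time in s.
With the tool pointing down it reaches from about 400 to 875 mm from the base axis. Payload 6.5 kg.
Tool frame: the origin (TCP) lies midway between the tips of the shut fingers; the grasp point (between the pads) lies 19 mm behind it (env.pinch_z is the distance from the TCP to the grasp point, in mm); x points along the fingers, y is the direction in which the jaws open and shut, and the axes are right-handed (so a half turn about x gives the same grasp; the last joint's range is limited). The gripper opens to 88 mm and grips with 3 to 60 N. Pads are 18 mm wide; open, the fingers measure 123 mm over their backs; the gripper's body (75 mm by 187 mm) begins 45 mm behind the grasp point.
Start: joints at [1.071, 0.536, -0.004, 1.538, 0.003, 1.067, -0.071], TCP at [273.204, -589.788, 238.716] pointing down, gripper open.
Joint ranges: [-2.7, 2.7], [-0.37, 2.16], [-1.27, 1.26], [0.24, 2.4], [-1.31, 4.45], [0.19, 1.91], [-2.76, 2.76]. Speed limits (rad/s): [2.39, 2.39, 3.14, 3.14, 3.14, 3.14, 3.14].

### API

Orientations are given as a rotation vector (axis times angle).
In Python, from workcell import env, optics gives the robot as it stands.
- The arm moves only by the tool apply_moves, never from a script. Its argument "series" is a list of rows, each a list of 2 entries, a list of its own where there are three numbers: the shift along the world's x, y, z in m, then the turn about the world's z in degrees. In form: [[[dx, dy, dz], spin], ...]. A call has exactly 8 rows; each row shifts and turns the commanded pose from where the row before left it; what a row does not reach is not made up. A row lasts 1/12 s, in which the tool goes at most 41.7 mm and 7.16 degrees, less where a joint would pass 70% of its speed; a pose out of reach is approached as far as the arm can. A call is refused whole if a number of a shift passes 0.0417 or a number of a turn 7.16, either way. A call with a gripper value outside its range is refused whole. "jaw" is the closure, from 0 (fully open) to 1 (shut), set as the call begins (left out, the last holds). The fingers move at their own pace and stop on an object; "squeeze" is the grip in N (left out, the last holds). Time passes only in rows, so rows that do not move let the fingers close, or fill a call up. It gives the time, the measured TCP pose, the force and the opening at its end, in the units of the state.
- env.state(): the state, without advancing time (a new reading comes with each control period).
- optics.read_camera(name): name is "scene" or "top"; returns a dict with "frame" (480x640x3 uint8, red, green, blue), "camera_matrix" (3x3 intrinsics, pixels), "k1" (the pictures are not rectified: a ray, as slopes to the right and down, at radius r is drawn at 1 + k1 r^2 times it, then the intrinsics apply), "extrinsics" (4x4, takes a point from camera to world coordinates). Camera axes: x right, y down, z forward; pixel columns grow to the right and rows downward; lengths in mm; the calibration is good to about 2 mm. A picture is of the moment at which its call begins. There is no depth.
- env.finish_job(): hands the job in, once; it reports no verdict.
The state is a dict: "time": time; "joints": joint angles; "joint_vel": joint speeds; "effort": joint torques, N m; "ee_pos": TCP position; "tcp_rot": TCP orientation; "force": force on the tool from outside, world axes, zero at the start; "torque": the same for the moment, N m; "opening": opening from 0.0 (shut) to 1.0 (fully open).
Only numpy, scipy, OpenCV 4.12 (cv2) and the standard library are available. Lean on these libraries where they do the work, as an engineer would, in place of code of your own. Each camera call takes 0.05 s, during which the arm holds its last target.

### The job

Clear the toy maker's bench by sorting the loose pieces: stand both empty wooden spools upright in the square box, both brass bells mouth down in the round dish, and lay the baby-shoe last sole down in the long narrow tray. Each piece must end flat on the floor of its own tray, let go and at rest. Leave the toy tiger and the glue bottle standing where they are.

Things in the scene. Friction and masses are not known exactly. Their poses are not given: they have to be found in the camera images.
- spool_a: Bare wooden thread spool (empty bobbin), pale wood, standing on end on the bench: two round flanges 36 mm across and 7 mm thick, bottom and top, waist 22 mm across, 50 mm tall in all, 30 g (give or take). Grip it across the top flange (36 mm), whose rim runs from 43 to 50 mm above the underside. Origin: centre of its underside; z up; round, so its yaw does not matter. The two spools are alike.
- spool_b: Bare wooden thread spool (empty bobbin), pale wood, standing on end on the bench: two round flanges 36 mm across and 7 mm thick, bottom and top, waist 22 mm across, 50 mm tall in all, 30 g (give or take). Grip it across the top flange (36 mm), whose rim runs from 43 to 50 mm above the underside. Origin: centre of its underside; z up; round, so its yaw does not matter. The two spools are alike.
- bell_a: Small brass bell standing mouth down on the bench: brass cup 44 mm across at the mouth and 27 mm tall, tapering upward, with an upright round dark-wood handle 14 mm thick from 27 to 62 mm above the underside; about 80 g. Grip it by the handle. Origin: centre of its underside; z up; round, so its yaw does not matter. The two bells are alike.
- bell_b: Small brass bell standing mouth down on the bench: brass cup 44 mm across at the mouth and 27 mm tall, tapering upward, with an upright round dark-wood handle 14 mm thick from 27 to 62 mm above the underside; about 80 g. Grip it by the handle. Origin: centre of its underside; z up; round, so its yaw does not matter. The two bells are alike.
- shoe_last: Dark-brown wooden last (foot form) for a baby's shoe, sole down on the bench: 110 mm long (x; rounded toe at +x 55, heel at -x 55 mm), 40 mm wide at the toe, 34 mm mid, 22 to 28 mm high. On it an upright flat-sided ankle block, x -30 to +14 mm, 32 mm wide along y, top 56 mm above the sole: grip it across these 32 mm. About 120 g. Origin: centre of the sole; z up.
- spool_box: Square pale-wood box, open at the top, fixed to the bench: 114 x 114 mm outside, 104 x 104 mm inside (walls 5 mm), walls 22 mm high in all, floor 5 mm thick. It has room for two spools side by side. Origin: centre of its underside; x and y along its sides, z up.
- bell_dish: Round pale-wood dish, open at the top, fixed to the bench: 128 mm across outside, 120 mm inside (upright wall 4 mm), 20 mm high in all, floor 5 mm thick. It has room for two bells side by side. Origin: centre of its underside, z up.
- last_tray: Long narrow pale-wood tray, open at the top, fixed to the bench: 142 mm (its x) x 72 mm (its y) outside, 132 x 62 mm inside (walls 5 mm), 20 mm high in all, floor 5 mm thick. Origin: centre of its underside; z up.
- toy_tiger: Bystander: loose painted wooden toy tiger, yellow with red stripes, about 120 mm long, 50 mm wide and 95 mm tall, standing beyond the trays. Origin: under the middle of its trunk, at foot level.
- glue_bottle: Bystander: loose white plastic glue bottle with a green cap, 48 mm across and 110 mm tall, standing upright beyond the trays. Origin: centre of its underside.

How it is judged:
By the outcome, as a careful person would: the job done as asked, in the order asked, and still so for the second after the job is handed in, with the robot touching nothing.
It also fails if it takes over 120 s, if anything falls off the work surface, if the arm or the gripper's body presses on something with over 40 N, if the wrist force passes 120 N, or if a joint passes its speed limit or range.

## Working session

There is one attempt and no reset: what is moved stays moved. The work goes in short steps, Python scripts to look and compute and a tool call to move; the robot and the scene stay as the last step left them, time stands still between calls to the robot, and variables do not carry over. Pictures are saved under pics/ and viewed, and the job is handed in when it is done.

Besides the shell and the picture viewer there is one more tool, called after "Call:" in YAML: its name, and indented under it one key for each argument. apply_moves: Moves the arm, as the interface text tells. Its arguments: {"type":"object","properties":{"series":{"type":"array","items":{"type":"array"}},"jaw":{"type":"number"},"squeeze":{"type":"number"}},"required":["series"]}

```bash
ls; mkdir -p pics; python3 - <<'E'
from workcell import env, optics
import cv2
s=env.state();print({k:s[k] for k in('time','ee_pos','tcp_rot','force','opening')},env.pinch_z)
for n in('scene','top'):
    c=optics.read_camera(n);cv2.imwrite(f'pics/{n}0.png',c['frame'][:,:,::-1]);print(c['camera_matrix'],c['k1'],c['extrinsics'])
E
```

```text
pics
{'time': 0.0, 'ee_pos': array([ 272.9463613 , -589.21767021,  237.83806734]), 'tcp_rot': array([ 1.98157174,  0.43864095, -1.98260981]), 'force': array([-0.31395848, -0.7238978 ,  0.08588691]), 'opening': 0.9979999591699216} 18.700000000000003
[[500.32820768   0.         321.74523719]
 [  0.         500.32820768 240.63097653]
 [  0.           0.           1.        ]] -0.09464123138730421 [[ 8.78150581e-01  2.51941521e-01 -4.06665744e-01  9.82188431e+02]
 [ 4.78258780e-01 -4.42883671e-01  7.58368376e-01 -7.71638442e+02]
 [ 1.09588643e-02 -8.60453092e-01 -5.09411797e-01  5.55347638e+02]
 [ 0.00000000e+00  0.00000000e+00  0.00000000e+00  1.00000000e+00]]
[[573.64475703   0.         315.1477254 ]
 [  0.         573.64475703 237.7208433 ]
 [  0.           0.           1.        ]] -0.05334749026932349 [[-8.78069883e-03 -9.95045610e-01  9.90309743e-02  4.64938518e+02]
 [-9.99720897e-01  6.56328352e-03 -2.26947344e-02  2.47213544e+00]
 [ 2.19323275e-02 -9.92026101e-02 -9.94825520e-01  9.74291920e+02]
 [ 0.00000000e+00  0.00000000e+00  0.00000000e+00  1.00000000e+00]]
```

View pics/top0.png

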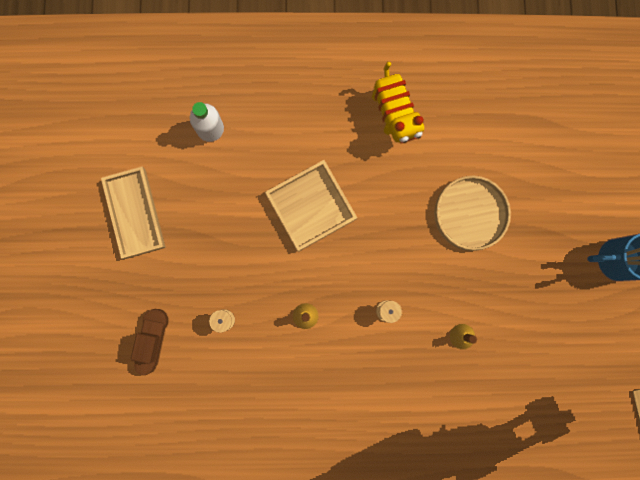

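View pics/scene0.png

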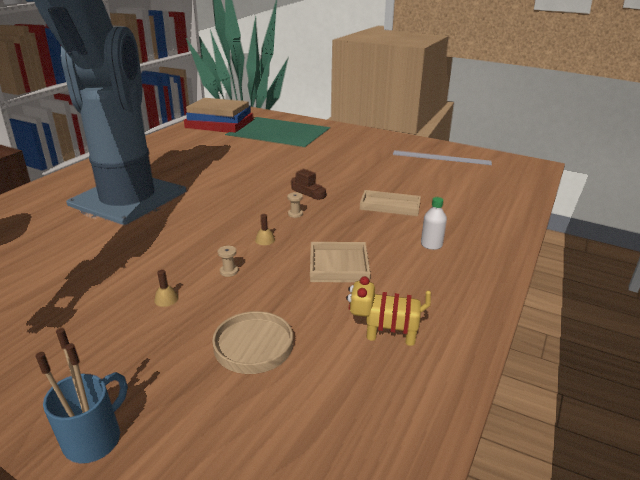

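Top view: the last is at (150,342), spools at (221,321) and (389,312), and bells at (306,316) and (464,337). The tray is at (131,213), the box at (310,205), the dish at (473,213), and a mug at (630,258). Next I'll enlarge crops.

```bash
python3 - <<'E'
import cv2
a=cv2.imread('pics/top0.png')
def crop(x,y,w,h,k,n):
    b=cv2.resize(a[y:y+h,x:x+w],None,fx=k,fy=k,interpolation=cv2.INTER_CUBIC)
    for i in range(0,w,10): cv2.line(b,(i*k,0),(i*k,10 if i%50 else 25),(255,255,255),1)
    for i in range(0,h,10): cv2.line(b,(0,i*k),(10 if i%50 else 25,i*k),(255,255,255),1)
    cv2.imwrite(n,b)
crop(100,290,200,100,4,'pics/c1.png')
crop(290,280,200,100,4,'pics/c2.png')
crop(90,150,200,120,4,'pics/c3.png')
crop(260,150,200,120,4,'pics/c4.png')
crop(420,150,200,120,4,'pics/c5.png')
E
```

```text
(no output)
```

View pics/c1.png

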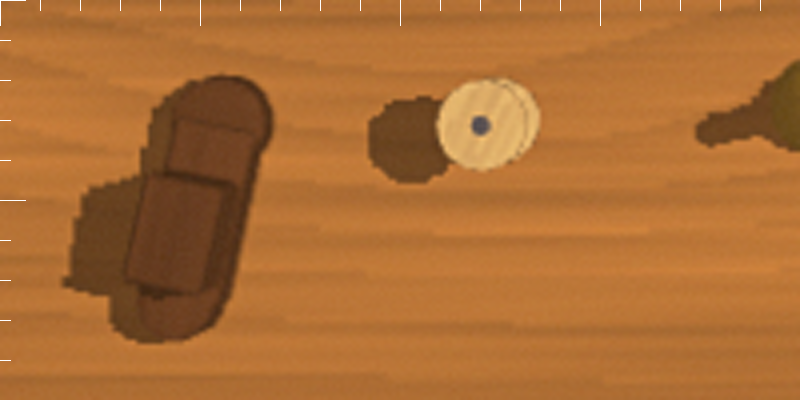

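View pics/c2.png

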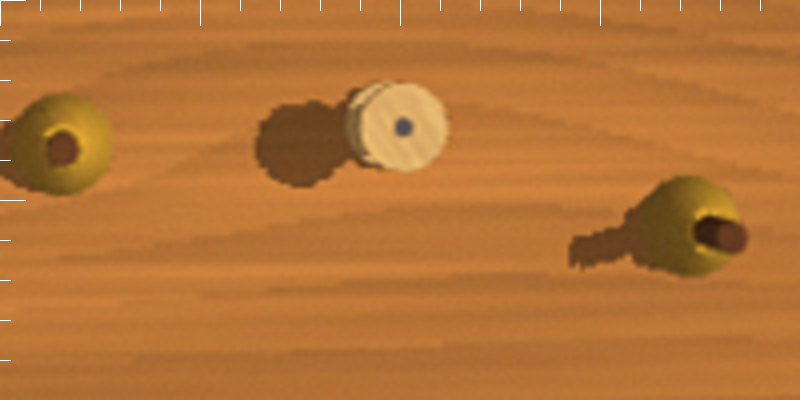

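View pics/c3.png

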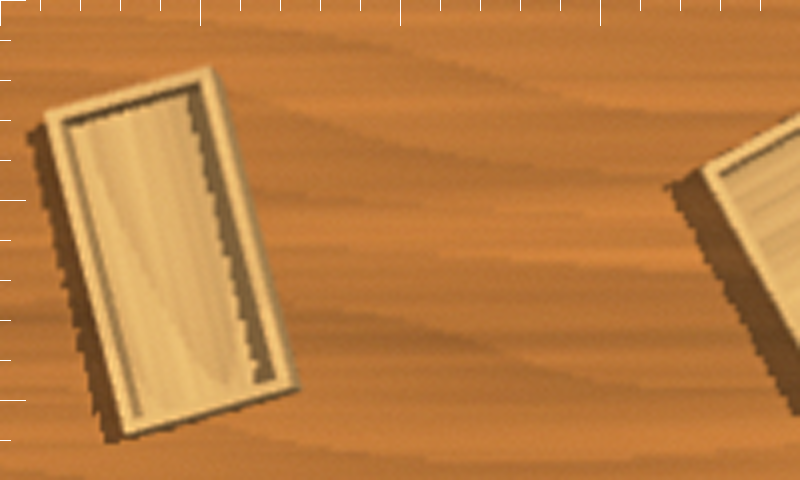

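View pics/c4.png

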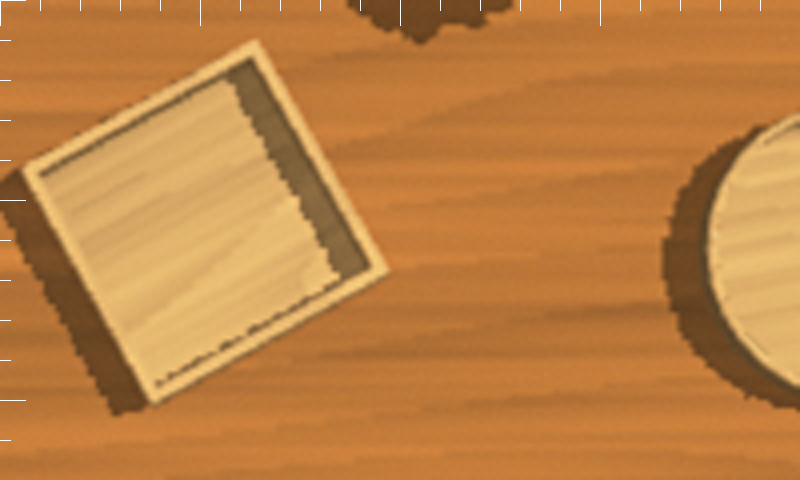

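View pics/c5.png

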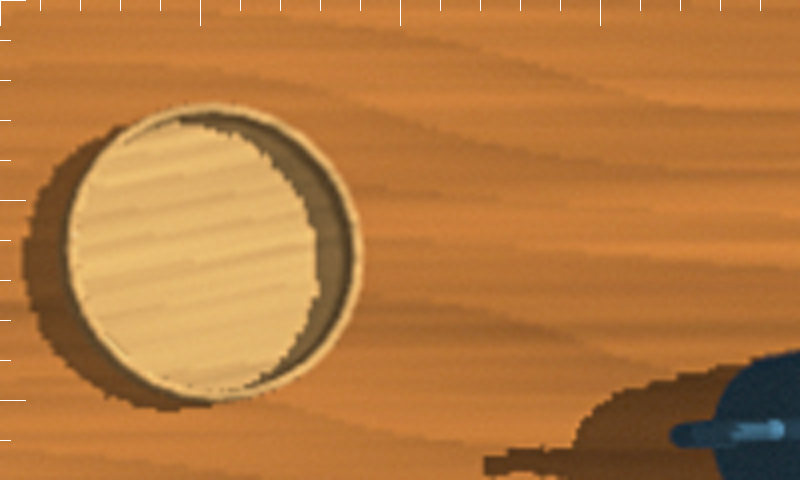

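```bash
cat > h.py <<'E'
from workcell import env, optics
import numpy as np, cv2
def cam(n,save=None):
    c=optics.read_camera(n)
    if save: cv2.imwrite(save,c['frame'][:,:,::-1])
    return c
def back(c,p,z):
    p=np.array(p,float).reshape(-1,1,2)
    d=np.array([c['k1'],0,0,0.])
    r=cv2.undistortPoints(p,np.array(c['camera_matrix']),d)[:,0]
    E=np.array(c['extrinsics']);r=np.c_[r,np.ones(len(r))]@E[:3,:3].T
    o=E[:3,3];t=(z-o[2])/r[:,2];return (o+t[:,None]*r)
def proj(c,P):
    E=np.linalg.inv(np.array(c['extrinsics']));rv=cv2.Rodrigues(E[:3,:3])[0]
    return cv2.projectPoints(np.array(P,float).reshape(-1,1,3),rv,E[:3,3],np.array(c['camera_matrix']),np.array([c['k1'],0,0,0.]))[0][:,0]
def cr(pts,ox,oy,k=4): return (np.array(pts,float)+.5)/k-.5+np.array([ox,oy])
def crop(a,x,y,w,h,k,n):
    b=cv2.resize(a[y:y+h,x:x+w],None,fx=k,fy=k,interpolation=cv2.INTER_CUBIC)
    for i in range(0,w,10): cv2.line(b,(i*k,0),(i*k,10 if i%50 else 25),(255,255,255),1)
    for i in range(0,h,10): cv2.line(b,(0,i*k),(10 if i%50 else 25,i*k),(255,255,255),1)
    cv2.imwrite(n,b)
def fr(c): return c['frame'][:,:,::-1].copy()
E
python3 - <<'E'
from h import *
np.set_printoptions(precision=1,suppress=True)
t=cam('top');s=cam('scene')
def B(pts,ox,oy,z): return back(t,cr(pts,ox,oy),z)
it={}
it['sp1 top']=B([(481,125)],100,290,50)
it['sp2 top']=B([(403,127)],290,280,50)
it['bl hnd']=B([(62,149)],290,280,62); it['bl cup']=B([(61,144.5)],290,280,0)
it['br hnd']=B([(731,237)],290,280,62); it['br cup']=B([(688.5,226.5)],290,280,0)
it['ankle']=B([(145,174),(222,186),(203,294),(125,280)],100,290,56)
it['tray']=B([(43,113),(212,66),(300,388),(123,435)],90,150,20)
it['box']=B([(20,170),(256,40),(390,270),(152,404)],260,150,22)
it['dish']=B([(214.5,252),(66,252),(363,252),(214,102),(214,402)],420,150,20)
a=fr(s)
for k,v in it.items():
    print(k,v[:,:2].tolist() if 0 else v[:,:2].round(1).tolist(), 'mean',v[:,:2].mean(0), 'px',proj(s,v).round(0).tolist())
    if len(v)==4:
        print('   sides',np.linalg.norm(v-np.roll(v,-1,0),axis=1),'ang',[round(float(np.degrees(np.arctan2(*(v[(i+1)%4]-v[i])[[1,0]]))),1) for i in range(4)])
b=cv2.resize(a[150:400,140:460],None,fx=2.5,fy=2.5,interpolation=cv2.INTER_CUBIC)
for k,v in it.items():
    for p in proj(s,v):
        q=((p+.5-[140,150])*2.5-.5).round().astype(int);cv2.drawMarker(b,tuple(map(int,q)),(255,0,255),0,9,1)
cv2.imwrite('pics/s1.png',b)
E
```

```text
sp1 top [[424.7, 134.5]] mean [424.7 134.5] px [[295.0, 195.0]]
sp2 top [[437.2, -138.5]] mean [ 437.2 -138.5] px [[228.0, 250.0]]
bl hnd [[430.3, -1.4]] mean [430.3  -1.4] px [[264.0, 214.0]]
bl cup [[429.9, -1.3]] mean [429.9  -1.3] px [[266.0, 239.0]]
br hnd [[392.5, -266.9]] mean [ 392.5 -266.9] px [[162.0, 270.0]]
br cup [[392.3, -267.0]] mean [ 392.3 -267. ] px [[167.0, 298.0]]
ankle [[406.5, 266.7], [401.6, 236.0], [359.5, 243.0], [365.1, 273.9]] mean [383.2 254.9] px [[316.0, 172.0], [308.0, 176.0], [296.0, 172.0], [304.0, 168.0]]
   sides [31.  42.7 31.4 42.1] ang [-99.0, 170.6, 79.8, -10.0]
tray [[663.9, 342.8], [683.6, 271.6], [546.7, 231.7], [527.5, 305.2]] mean [605.4 287.8] px [[421.0, 195.0], [419.0, 208.0], [360.0, 202.0], [365.0, 189.0]]
   sides [ 73.9 142.6  76.  141.5] ang [-74.6, -163.8, 104.6, 15.4]
box [[637.3, 65.0], [692.6, -34.8], [594.0, -90.0], [538.3, 10.1]] mean [615.6 -12.4] px [[365.0, 241.0], [370.0, 272.0], [311.0, 272.0], [311.0, 241.0]]
   sides [114.1 113.  114.5 113.1] ang [-61.0, -150.7, 119.1, 29.0]
dish [[601.0, -288.0], [601.2, -224.4], [600.7, -352.3], [665.7, -290.3], [537.2, -285.5]] mean [ 601.1 -288.1] px [[253.0, 335.0], [275.0, 313.0], [228.0, 360.0], [287.0, 350.0], [222.0, 321.0]]
```

View pics/s1.png

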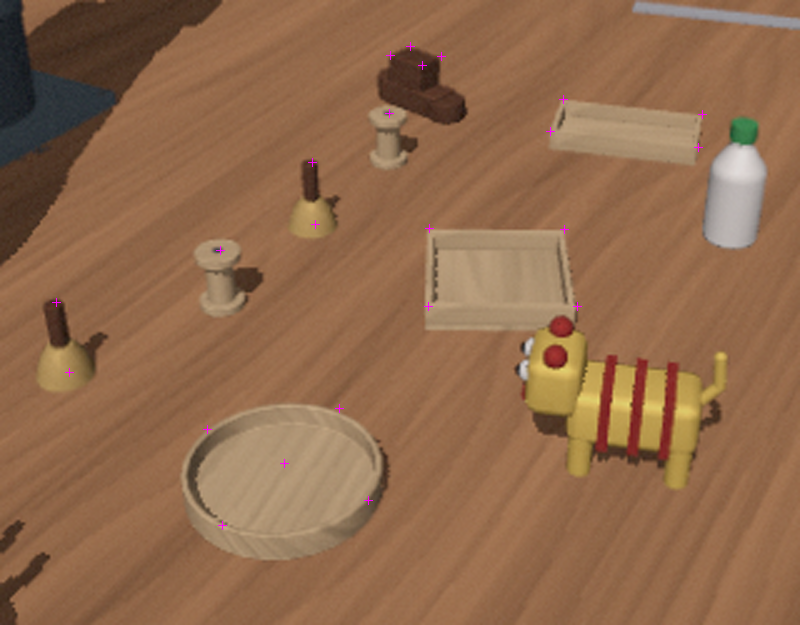

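```bash
python3 - <<'E'
from h import *
from scipy.spatial.transform import Rotation as R
s=env.state();print(R.from_rotvec(s['tcp_rot']).as_matrix().round(3),s['ee_pos'],s['time'],s['joints'])
t=cam('top');print(back(t,[(398,110),(207,122),(630,258)],60).round())
E
```

```text
[[-0.001  0.42  -0.907]
 [ 0.001 -0.907 -0.42 ]
 [-1.    -0.001  0.   ]] [ 273.04032929 -589.48896931  238.21027851] 0.2 [ 1.07081719  0.53685554 -0.00444197  1.53843746  0.00265081  1.06729565
 -0.07121894]
[[ 767. -157.   60.]
 [ 747.  157.   60.]
 [ 519. -536.   60.]]
```

Call:
apply_moves:
  series:
    - [[0.006, 0.016, -0.004], 0.5]
    - [[0.012, 0.032, -0.008], 0.6]
    - [[0.012, 0.032, -0.008], 0.6]
    - [[0.012, 0.032, -0.008], 0.6]
    - [[0.012, 0.032, -0.008], 0.6]
    - [[0.012, 0.032, -0.008], 0.6]
    - [[0.012, 0.032, -0.008], 0.6]
    - [[0.012, 0.032, -0.008], 0]
  jaw: 0
  squeeze: 15

```text
time: 0.92
ee_pos: [363.5, -348.3, 178.5]
tcp_rot: [1.938, 0.5, -1.938]
force: [0.5, -0.9, 0.2]
opening: 1.003
```

Call:
apply_moves:
  series:
    - [[0.011, 0.032, -0.008], 0]
    - [[0.011, 0.032, -0.008], 0]
    - [[0.011, 0.032, -0.008], 0]
    - [[0.011, 0.032, -0.008], 0]
    - [[0.011, 0.032, -0.008], 0]
    - [[0.011, 0.032, -0.008], 0]
    - [[0.008, 0.019, -0.008], 0]
    - [[0, 0, 0], 0]

```text
time: 1.58
ee_pos: [438.4, -133.7, 121.8]
tcp_rot: [1.935, 0.51, -1.934]
force: [0.3, 0.4, 0.7]
opening: 0.995
```

Call:
apply_moves:
  series:
    - [[0, 0, 0], 0]
    - [[0, 0, 0], 0]
    - [[0, 0, 0], 0]
    - [[0, 0, -0.005], 0]
    - [[0, 0, -0.005], 0]
    - [[0, 0, -0.005], 0]
    - [[0, 0, -0.005], 0]
    - [[0, 0, 0], 0]

```text
time: 2.25
ee_pos: [436.4, -138.8, 101.6]
tcp_rot: [1.937, 0.501, -1.94]
force: [-0.1, 0.3, -0.8]
opening: 0.998
```

```bash
python3 - <<'E'
from h import *
from scipy.spatial.transform import Rotation as R
s=env.state();print(R.from_rotvec(s['tcp_rot']).as_matrix().round(3),s['ee_pos'],s['time'],s['joints'])
t=cam('scene','pics/s2.png');a=fr(t)
p=s['ee_pos'];print(proj(t,[p]))
crop(a,160,170,160,120,5,'pics/s2c.png')
E
```

```text
[[-0.002  0.484 -0.875]
 [ 0.    -0.875 -0.484]
 [-1.    -0.001  0.001]] [ 436.35811049 -138.77692584  101.57178111] 2.25 [ 0.3319645   0.44511728 -0.14739794  2.12254929  0.11494402  0.58317133
 -0.96314463]
[[224.71340923 226.02003293]]
```

View pics/s2c.png

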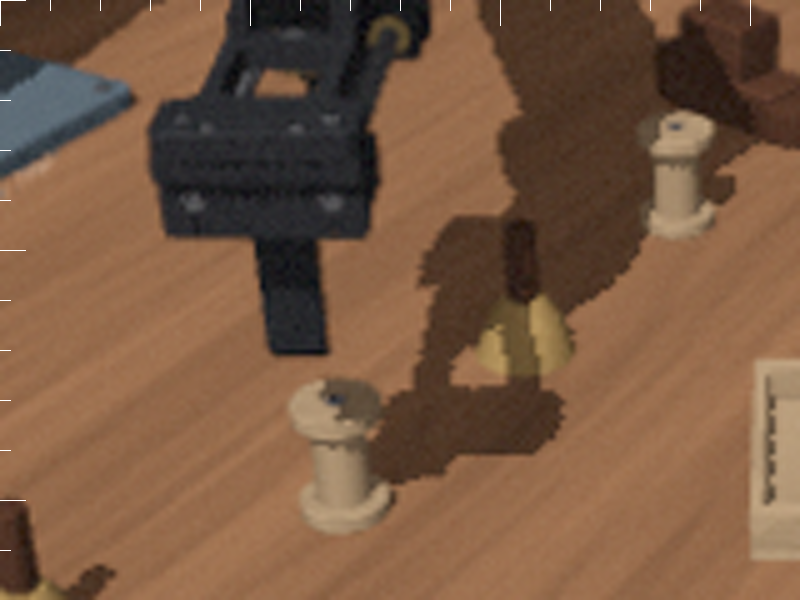

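The scene crop shows the fingertip at about (220,239) px, above and in line with the spool at about (227,250). I'll descend.

Call:
apply_moves:
  series:
    - [[0.0008, 0.0003, -0.012], 0]
    - [[0, 0, -0.012], 0]
    - [[0, 0, -0.012], 0]
    - [[0, 0, -0.012], 0]
    - [[0, 0, -0.012], 0]
    - [[0, 0, -0.008], 0]
    - [[0, 0, -0.005], 0]
    - [[0, 0, 0], 0]

```text
time: 2.97
ee_pos: [437.6, -138.3, 29.0]
tcp_rot: [1.937, 0.501, -1.939]
force: [0.2, -0.1, 0.3]
opening: 1.0
```

Call:
apply_moves:
  series:
    - [[0, 0, 0], 0]
    - [[0, 0, 0], 0]
    - [[0, 0, 0], 0]
    - [[0, 0, 0], 0]
    - [[0, 0, 0], 0]
    - [[0, 0, 0], 0]
    - [[0, 0, 0], 0]
    - [[0, 0, 0], 0]
  jaw: 1
  squeeze: 12

```text
time: 3.63
ee_pos: [438.0, -138.5, 29.8]
tcp_rot: [1.938, 0.5, -1.938]
force: [-1.0, -0.1, -0.1]
opening: 0.42
```

Call:
apply_moves:
  series:
    - [[0, 0, 0], 0]
    - [[0, 0, 0.006], 0]
    - [[0, 0, 0.012], 0]
    - [[0, 0, 0.015], 0]
    - [[0.01, 0.007, 0.015], 0]
    - [[0.02, 0.014, 0.008], 0]
    - [[0.028, 0.019, 0], 0]
    - [[0.028, 0.019, 0], 0]

```text
time: 4.3
ee_pos: [525.1, -79.4, 87.0]
tcp_rot: [1.94, 0.498, -1.938]
force: [-0.2, 0.6, -0.6]
opening: 0.398
```

Call:
apply_moves:
  series:
    - [[0.028, 0.02, 0], 0]
    - [[0.028, 0.02, 0], 0]
    - [[0.026, 0.018, 0], 0]
    - [[0.02, 0.014, 0], 0]
    - [[0.012, 0.008, 0], 0]
    - [[0, 0, 0], 0]
    - [[0, 0, 0], 0]
    - [[0, 0, 0], 0]

```text
time: 4.97
ee_pos: [636.8, -0.8, 85.6]
tcp_rot: [1.937, 0.499, -1.94]
force: [0.4, -1.1, -0.5]
opening: 0.399
```

```bash
python3 - <<'E'
from h import *
t=cam('scene');crop(fr(t),280,160,160,120,5,'pics/s3c.png')
print(env.state()['ee_pos'],env.state()['opening'])
E
```

```text
[636.74495684  -1.00497222  85.64330172] 0.4007099605372548
```

View pics/s3c.png

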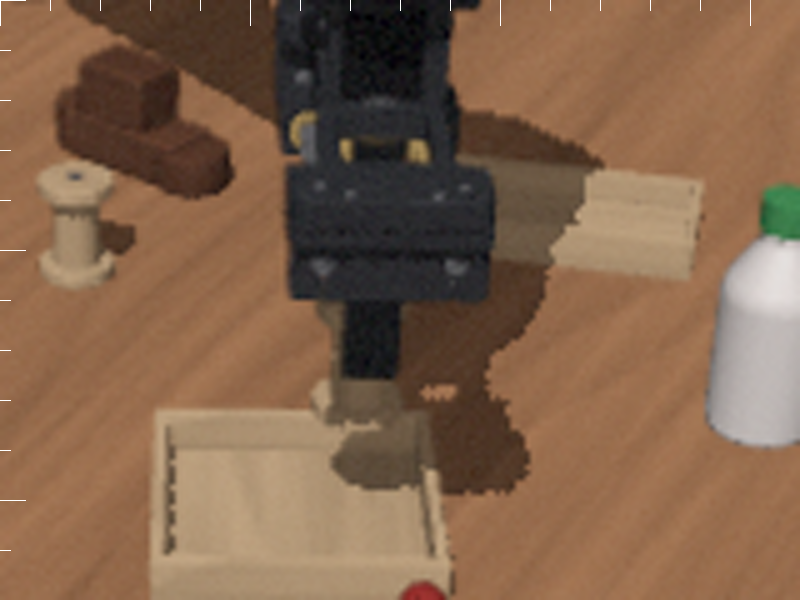

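Call:
apply_moves:
  series:
    - [[0.0015, 0.001, -0.006], 0]
    - [[0, 0, -0.01], 0]
    - [[0, 0, -0.01], 0]
    - [[0, 0, -0.01], 0]
    - [[0, 0, -0.006], 0]
    - [[0, 0, -0.004], 0]
    - [[0, 0, -0.003], 0]
    - [[0, 0, 0], 0]

```text
time: 5.68
ee_pos: [639.1, 1.5, 35.9]
tcp_rot: [1.937, 0.501, -1.939]
force: [0.7, 0.1, 0.2]
opening: 0.395
```

Call:
apply_moves:
  series:
    - [[0, 0, -0.0015], 0]
    - [[0, 0, -0.001], 0]
    - [[0, 0, 0], 0]
    - [[0, 0, 0], 0]
    - [[0, 0, 0], 0]
    - [[0, 0, 0], 0]
    - [[0, 0, 0], 0]
    - [[0, 0, 0], 0]

```text
time: 6.35
ee_pos: [640.0, 1.5, 34.7]
tcp_rot: [1.939, 0.5, -1.937]
force: [0.2, 0.1, 4.7]
opening: 0.395
```

Call:
apply_moves:
  series:
    - [[0, 0, 0.0005], 0]
    - [[0, 0, 0], 0]
    - [[0, 0, 0], 0]
    - [[0, 0, 0], 0]
    - [[0, 0, 0.006], 0]
    - [[0, 0, 0.012], 0]
    - [[0, 0, 0.02], 0]
    - [[0, 0, 0.025], 0]
  jaw: 0.35

```text
time: 7.02
ee_pos: [638.6, 1.5, 98.1]
tcp_rot: [1.936, 0.501, -1.94]
force: [0.2, -0.0, 0.6]
opening: 0.65
```

```bash
python3 - <<'E'
from h import *
t=cam('scene');crop(fr(t),280,160,160,120,5,'pics/s4c.png')
print(env.state()['ee_pos'],env.state()['opening'])
E
```

```text
[642.41363224   1.65474194 104.20440441] 0.6535253577670377
```

View pics/s4c.png

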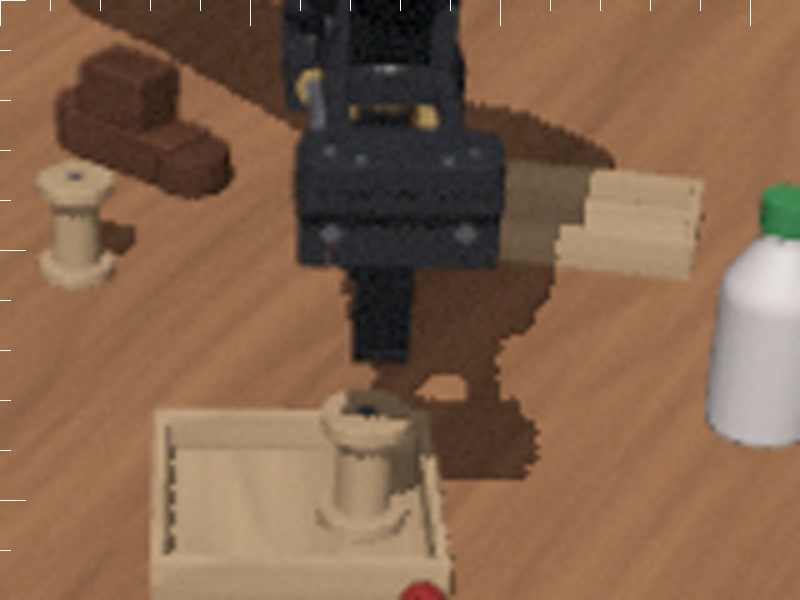

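The first spool stands in the box at about (352,262) px. Now the second spool.

Call:
apply_moves:
  series:
    - [[-0.01, 0.006, 0], 0]
    - [[-0.024, 0.015, 0], 0]
    - [[-0.03, 0.018, 0], 0]
    - [[-0.03, 0.018, 0], 0]
    - [[-0.03, 0.018, 0], 0]
    - [[-0.03, 0.018, 0], 0]
    - [[-0.03, 0.018, 0], 0]
    - [[-0.02, 0.013, 0], 0]
  jaw: 0

```text
time: 7.73
ee_pos: [432.9, 126.9, 98.6]
tcp_rot: [1.937, 0.502, -1.937]
force: [0.6, 0.4, -0.6]
opening: 1.005
```

Call:
apply_moves:
  series:
    - [[-0.0125, 0.008, -0.005], 0]
    - [[0, 0, -0.005], 0]
    - [[0, 0, 0], 0]
    - [[0, 0, 0], 0]
    - [[0, 0, 0], 0]
    - [[0, 0, 0], 0]
    - [[0, 0, 0], 0]
    - [[0, 0, 0], 0]

```text
time: 8.4
ee_pos: [423.5, 133.2, 87.8]
tcp_rot: [1.939, 0.5, -1.938]
force: [0.4, 0.3, 0.6]
opening: 0.998
```

Call:
apply_moves:
  series:
    - [[0.001, 0.0012, -0.005], 0]
    - [[0, 0, -0.012], 0]
    - [[0, 0, -0.012], 0]
    - [[0, 0, -0.012], 0]
    - [[0, 0, -0.01], 0]
    - [[0, 0, -0.005], 0]
    - [[0, 0, -0.003], 0]
    - [[0, 0, 0], 0]

```text
time: 9.07
ee_pos: [423.8, 134.6, 28.2]
tcp_rot: [1.937, 0.5, -1.939]
force: [0.2, 0.2, -0.5]
opening: 0.997
```

Call:
apply_moves:
  series:
    - [[0, 0, 0], 0]
    - [[0, 0, 0], 0]
    - [[0, 0, 0], 0]
    - [[0, 0, 0], 0]
    - [[0, 0, 0], 0]
    - [[0, 0, 0], 0]
    - [[0, 0, 0], 0]
    - [[0, 0, 0], 0]
  jaw: 1

```text
time: 9.73
ee_pos: [424.0, 134.7, 28.8]
tcp_rot: [1.938, 0.5, -1.938]
force: [-0.7, 0.6, -0.4]
opening: 0.418
```

Call:
apply_moves:
  series:
    - [[0, 0, 0], 0]
    - [[0, 0, 0.006], 0]
    - [[0, 0, 0.014], 0]
    - [[0, 0, 0.02], 0]
    - [[0.01, -0.009, 0.015], 0]
    - [[0.02, -0.019, 0.005], 0]
    - [[0.025, -0.024, 0], 0]
    - [[0.025, -0.024, 0], 0]

```text
time: 10.4
ee_pos: [505.1, 58.2, 89.9]
tcp_rot: [1.938, 0.502, -1.936]
force: [-0.1, 1.1, -0.1]
opening: 0.396
```

Call:
apply_moves:
  series:
    - [[0.025, -0.024, 0], 0]
    - [[0.025, -0.024, 0], 0]
    - [[0.02, -0.018, 0], 0]
    - [[0.013, -0.012, 0], 0]
    - [[0.006, -0.006, 0], 0]
    - [[0, 0, 0], 0]
    - [[0, 0, 0], 0]
    - [[0, 0, 0], 0]

```text
time: 11.07
ee_pos: [591.8, -23.6, 88.6]
tcp_rot: [1.936, 0.503, -1.938]
force: [0.5, 0.8, -0.1]
opening: 0.394
```

Grip tilt check, then lower to a TCP height of about 34.

Call:
apply_moves:
  series:
    - [[0, -0.0015, -0.006], 0]
    - [[0, 0, -0.012], 0]
    - [[0, 0, -0.012], 0]
    - [[0, 0, -0.01], 0]
    - [[0, 0, -0.006], 0]
    - [[0, 0, -0.004], 0]
    - [[0, 0, -0.002], 0]
    - [[0, 0, 0], 0]

```text
time: 11.73
ee_pos: [592.8, -26.7, 36.2]
tcp_rot: [1.937, 0.501, -1.939]
force: [0.4, -0.1, -0.6]
opening: 0.397
```

Call:
apply_moves:
  series:
    - [[0, 0, -0.0015], 0]
    - [[0, 0, -0.0015], 0]
    - [[0, 0, 0], 0]
    - [[0, 0, 0], 0]
    - [[0, 0, 0], 0]
    - [[0, 0, 0], 0]
    - [[0, 0, 0], 0]
    - [[0, 0, 0], 0]

```text
time: 12.4
ee_pos: [593.1, -26.7, 33.8]
tcp_rot: [1.938, 0.5, -1.938]
force: [0.1, -0.2, -0.7]
opening: 0.395
```

Call:
apply_moves:
  series:
    - [[0, 0, -0.0005], 0]
    - [[0, 0, -0.0005], 0]
    - [[0, 0, 0], 0]
    - [[0, 0, 0], 0]
    - [[0, 0, 0], 0]
    - [[0, 0, 0], 0]
    - [[0, 0, 0], 0]
    - [[0, 0, 0], 0]

```text
time: 13.07
ee_pos: [593.4, -26.9, 33.5]
tcp_rot: [1.939, 0.5, -1.937]
force: [-1.8, -0.3, 7.9]
opening: 0.396
```

```bash
python3 - <<'E'
from h import *
t=cam('scene');crop(fr(t),280,160,160,120,5,'pics/s5c.png')
print(env.state()['ee_pos'],env.state()['opening'])
E
```

```text
[593.42690035 -26.91612015  33.54359941] 0.3946557297672257
```

View pics/s5c.png

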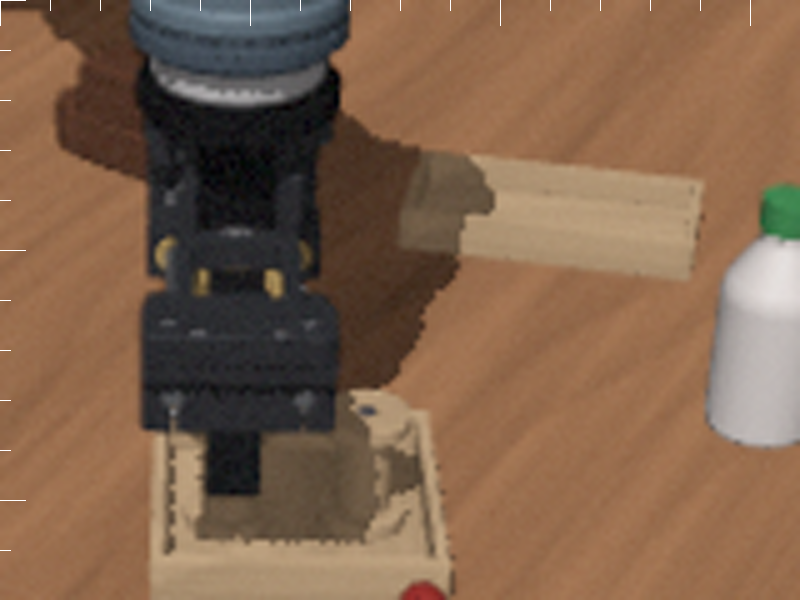

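Call:
apply_moves:
  series:
    - [[0, 0, 0.0008], 0]
    - [[0, 0, 0], 0]
    - [[0, 0, 0], 0]
    - [[0, 0, 0], 0]
    - [[0, 0, 0.006], 0]
    - [[0, 0, 0.014], 0]
    - [[0, 0, 0.022], 0]
    - [[0, 0, 0.025], 0]
  jaw: 0.35

```text
time: 13.78
ee_pos: [592.3, -26.7, 101.5]
tcp_rot: [1.937, 0.501, -1.94]
force: [1.0, 0.6, -0.5]
opening: 0.652
```

```bash
python3 - <<'E'
from h import *
t=cam('scene');crop(fr(t),280,160,160,120,5,'pics/s6c.png')
print(env.state()['ee_pos'],env.state()['opening'])
E
```

```text
[595.94995226 -26.77240737 106.99277011] 0.6529652862493057
```

View pics/s6c.png

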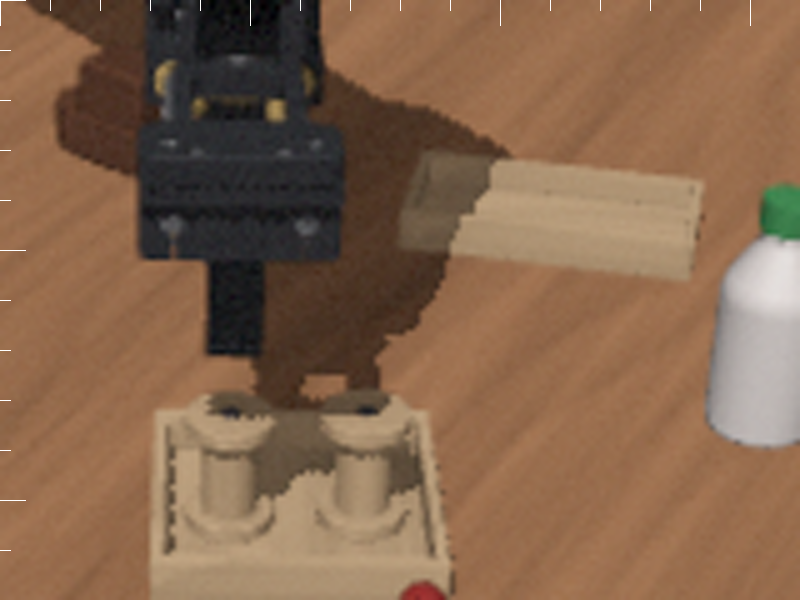

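Both spools stand upright on the box floor, at about (326,262) and (352,262) px. Now the middle bell.

Call:
apply_moves:
  series:
    - [[-0.012, 0.002, 0], 0]
    - [[-0.025, 0.004, 0], 0]
    - [[-0.03, 0.005, 0], 0]
    - [[-0.03, 0.005, 0], 0]
    - [[-0.03, 0.004, 0], 0]
    - [[-0.025, 0.004, 0], 0]
    - [[-0.012, 0.0015, 0], 0]
    - [[0, 0, 0], 0]
  jaw: 0.2

```text
time: 14.5
ee_pos: [426.3, -1.1, 101.2]
tcp_rot: [1.936, 0.501, -1.939]
force: [0.9, -0.1, -0.6]
opening: 0.797
```

Call:
apply_moves:
  series:
    - [[0, 0, 0], 0]
    - [[0, 0, 0], 0]
    - [[0, 0, 0], 0]
    - [[0, 0, 0], 0]
    - [[0, 0, -0.005], 0]
    - [[0, 0, -0.005], 0]
    - [[0, 0, -0.005], 0]
    - [[0, 0, 0], 0]

```text
time: 15.17
ee_pos: [428.3, -1.3, 84.3]
tcp_rot: [1.936, 0.501, -1.94]
force: [0.1, -0.8, -0.4]
opening: 0.799
```

Descend to z = 31.

Call:
apply_moves:
  series:
    - [[0.0015, 0, -0.006], 0]
    - [[0, 0, -0.012], 0]
    - [[0, 0, -0.012], 0]
    - [[0, 0, -0.012], 0]
    - [[0, 0, -0.006], 0]
    - [[0, 0, -0.004], 0]
    - [[0, 0, -0.001], 0]
    - [[0, 0, 0], 0]

```text
time: 15.83
ee_pos: [430.6, -1.3, 32.5]
tcp_rot: [1.938, 0.501, -1.938]
force: [-0.3, -0.3, -0.0]
opening: 0.804
```

Call:
apply_moves:
  series:
    - [[0, 0, 0], 0]
    - [[0, 0, 0], 0]
    - [[0, 0, 0], 0]
    - [[0, 0, 0], 0]
    - [[0, 0, 0], 0]
    - [[0, 0, 0], 0]
    - [[0, 0, 0], 0]
    - [[0, 0, 0], 0]
  jaw: 1
  squeeze: 20

```text
time: 16.5
ee_pos: [430.5, -1.3, 32.5]
tcp_rot: [1.938, 0.5, -1.938]
force: [-0.2, -0.4, 0.5]
opening: 0.217
```

Call:
apply_moves:
  series:
    - [[0, 0, 0], 0]
    - [[0, 0, 0], 0]
    - [[0, 0, 0], 0]
    - [[0, 0, 0], 0]
    - [[0, 0, 0.004], 0]
    - [[0, 0, 0.01], 0]
    - [[0, 0, 0.015], 0]
    - [[0, 0, 0.02], 0]

```text
time: 17.17
ee_pos: [429.7, -1.3, 82.0]
tcp_rot: [1.936, 0.501, -1.94]
force: [-0.5, 0.3, -0.9]
opening: 0.149
```

```bash
python3 - <<'E'
from h import *
t=cam('scene');crop(fr(t),200,150,160,120,5,'pics/s7c.png')
print(env.state()['ee_pos'],env.state()['opening'])
E
```

```text
[431.95947789  -1.28551693  85.35181119] 0.15218968904543295
```

View pics/s7c.png

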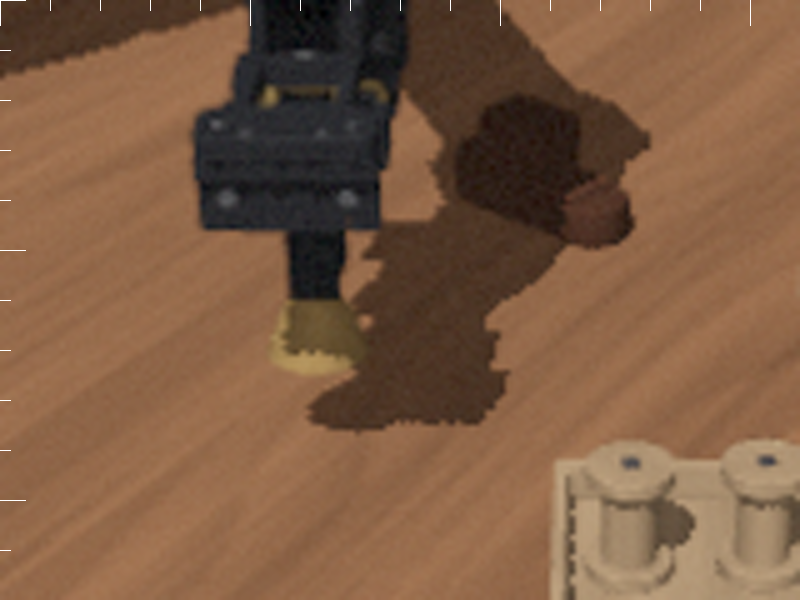

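Call:
apply_moves:
  series:
    - [[0.008, -0.012, 0], 0]
    - [[0.014, -0.02, 0], 0]
    - [[0.018, -0.026, 0], 0]
    - [[0.02, -0.028, 0], 0]
    - [[0.02, -0.028, 0], 0]
    - [[0.02, -0.028, 0], 0]
    - [[0.02, -0.028, 0], 0]
    - [[0.02, -0.028, 0], 0]

```text
time: 17.88
ee_pos: [571.2, -200.9, 82.3]
tcp_rot: [1.939, 0.5, -1.938]
force: [0.5, 0.7, -1.5]
opening: 0.148
```

Call:
apply_moves:
  series:
    - [[0.02, -0.028, 0], 0]
    - [[0.016, -0.022, 0], 0]
    - [[0.012, -0.016, 0], 0]
    - [[0.007, -0.009, 0], 0]
    - [[0, 0, 0], 0]
    - [[0, 0, 0], 0]
    - [[0, 0, 0], 0]
    - [[0, 0, 0], 0]

```text
time: 18.55
ee_pos: [625.0, -272.8, 81.7]
tcp_rot: [1.937, 0.503, -1.938]
force: [0.3, 0.2, -1.2]
opening: 0.149
```

Call:
apply_moves:
  series:
    - [[0, -0.0015, -0.006], 0]
    - [[0, 0, -0.01], 0]
    - [[0, 0, -0.01], 0]
    - [[0, 0, -0.008], 0]
    - [[0, 0, -0.004], 0]
    - [[0, 0, -0.003], 0]
    - [[0, 0, -0.001], 0]
    - [[0, 0, 0], 0]

```text
time: 19.22
ee_pos: [625.5, -275.7, 39.3]
tcp_rot: [1.938, 0.501, -1.938]
force: [0.4, -0.6, -1.0]
opening: 0.153
```

Call:
apply_moves:
  series:
    - [[0, 0, -0.0015], 0]
    - [[0, 0, -0.001], 0]
    - [[0, 0, 0], 0]
    - [[0, 0, 0], 0]
    - [[0, 0, 0], 0]
    - [[0, 0, 0], 0]
    - [[0, 0, 0], 0]
    - [[0, 0, 0], 0]

```text
time: 19.88
ee_pos: [626.0, -276.1, 37.5]
tcp_rot: [1.939, 0.5, -1.937]
force: [1.1, -0.6, 3.4]
opening: 0.15
```

Call:
apply_moves:
  series:
    - [[0, 0, 0.0003], 0]
    - [[0, 0, 0], 0]
    - [[0, 0, 0], 0]
    - [[0, 0, 0], 0]
    - [[0, 0, 0.006], 0]
    - [[0, 0, 0.014], 0]
    - [[0, 0, 0.022], 0]
    - [[0, 0, 0.022], 0]
  jaw: 0.55

```text
time: 20.55
ee_pos: [625.3, -275.6, 102.7]
tcp_rot: [1.938, 0.501, -1.939]
force: [0.2, -0.1, -0.5]
opening: 0.452
```

```bash
python3 - <<'E'
from h import *
t=cam('scene');crop(fr(t),140,260,160,120,5,'pics/s8c.png')
print(env.state()['ee_pos'],env.state()['opening'])
E
```

```text
[ 628.3751418  -276.85875391  108.17242188] 0.4520195601575451
```

View pics/s8c.png

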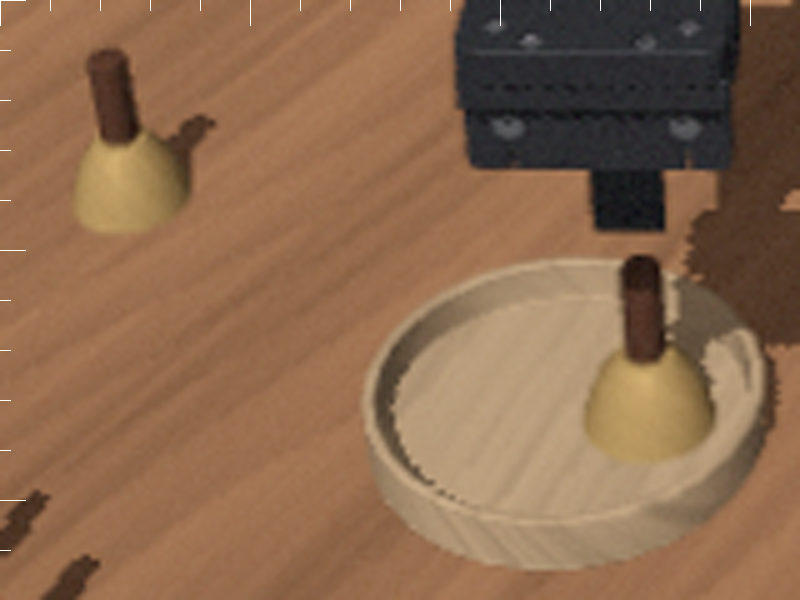

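The first bell stands mouth down in the dish at about (269,340) px. Now the second bell.

Call:
apply_moves:
  series:
    - [[-0.012, 0, 0], 0]
    - [[-0.026, 0.001, 0], 0]
    - [[-0.032, 0.001, 0], 0]
    - [[-0.035, 0.001, 0], 0]
    - [[-0.035, 0.001, 0], 0]
    - [[-0.035, 0.002, 0], 0]
    - [[-0.03, 0.002, 0], 0]
    - [[-0.02, 0.001, 0], 0]
  jaw: 0.2

```text
time: 21.27
ee_pos: [397.4, -266.9, 102.2]
tcp_rot: [1.938, 0.499, -1.94]
force: [-1.1, 0.2, 0.6]
opening: 0.8
```

Call:
apply_moves:
  series:
    - [[-0.009, 0, 0], 0]
    - [[0, 0, 0], 0]
    - [[0, 0, -0.005], 0]
    - [[0, 0, -0.005], 0]
    - [[0, 0, -0.005], 0]
    - [[0, 0, 0], 0]
    - [[0, 0, 0], 0]
    - [[0, 0, 0], 0]

```text
time: 21.93
ee_pos: [391.9, -266.6, 86.1]
tcp_rot: [1.938, 0.501, -1.938]
force: [0.0, 0.8, 0.0]
opening: 0.798
```

Call:
apply_moves:
  series:
    - [[0.0005, -0.0003, -0.006], 0]
    - [[0, 0, -0.012], 0]
    - [[0, 0, -0.012], 0]
    - [[0, 0, -0.012], 0]
    - [[0, 0, -0.006], 0]
    - [[0, 0, -0.004], 0]
    - [[0, 0, -0.002], 0]
    - [[0, 0, 0], 0]

```text
time: 22.6
ee_pos: [392.0, -267.1, 32.2]
tcp_rot: [1.938, 0.501, -1.938]
force: [-0.3, 0.6, 0.5]
opening: 0.799
```

Call:
apply_moves:
  series:
    - [[0, 0, 0], 0]
    - [[0, 0, 0], 0]
    - [[0, 0, 0], 0]
    - [[0, 0, 0], 0]
    - [[0, 0, 0], 0]
    - [[0, 0, 0], 0]
    - [[0, 0, 0], 0]
    - [[0, 0, 0], 0]
  jaw: 1

```text
time: 23.27
ee_pos: [392.0, -267.1, 32.3]
tcp_rot: [1.938, 0.5, -1.938]
force: [0.0, 0.6, -0.2]
opening: 0.219
```

Call:
apply_moves:
  series:
    - [[0, 0, 0], 0]
    - [[0, 0, 0], 0]
    - [[0, 0, 0], 0]
    - [[0, 0, 0], 0]
    - [[0, 0, 0.005], 0]
    - [[0, 0, 0.012], 0]
    - [[0, 0, 0.018], 0]
    - [[0, 0, 0.018], 0]

```text
time: 23.93
ee_pos: [391.6, -266.8, 85.9]
tcp_rot: [1.937, 0.502, -1.939]
force: [-0.6, 0.0, 0.4]
opening: 0.153
```

Call:
apply_moves:
  series:
    - [[0.01, -0.002, 0], 0]
    - [[0.02, -0.004, 0], 0]
    - [[0.027, -0.005, 0], 0]
    - [[0.03, -0.006, 0], 0]
    - [[0.03, -0.006, 0], 0]
    - [[0.03, -0.005, 0], 0]
    - [[0.02, -0.004, 0], 0]
    - [[0.012, -0.002, 0], 0]

```text
time: 24.6
ee_pos: [574.2, -300.8, 84.7]
tcp_rot: [1.939, 0.501, -1.935]
force: [-1.4, -0.4, -0.3]
opening: 0.15
```

Call:
apply_moves:
  series:
    - [[0.005, -0.0005, 0], 0]
    - [[0, 0, 0], 0]
    - [[0, 0, 0], 0]
    - [[0, 0, 0], 0]
    - [[0, 0, -0.005], 0]
    - [[0, 0, -0.005], 0]
    - [[0, 0, 0], 0]
    - [[0, 0, 0], 0]

```text
time: 25.27
ee_pos: [575.3, -301.5, 74.8]
tcp_rot: [1.937, 0.501, -1.939]
force: [0.8, -0.1, -0.5]
opening: 0.152
```

```bash
python3 - <<'E'
from h import *
t=cam('scene');crop(fr(t),140,260,160,120,5,'pics/s9c.png')
print(env.state()['ee_pos'],env.state()['opening'])
E
```

```text
[ 575.69467625 -301.54120305   75.09653041] 0.15090669681108734
```

View pics/s9c.png

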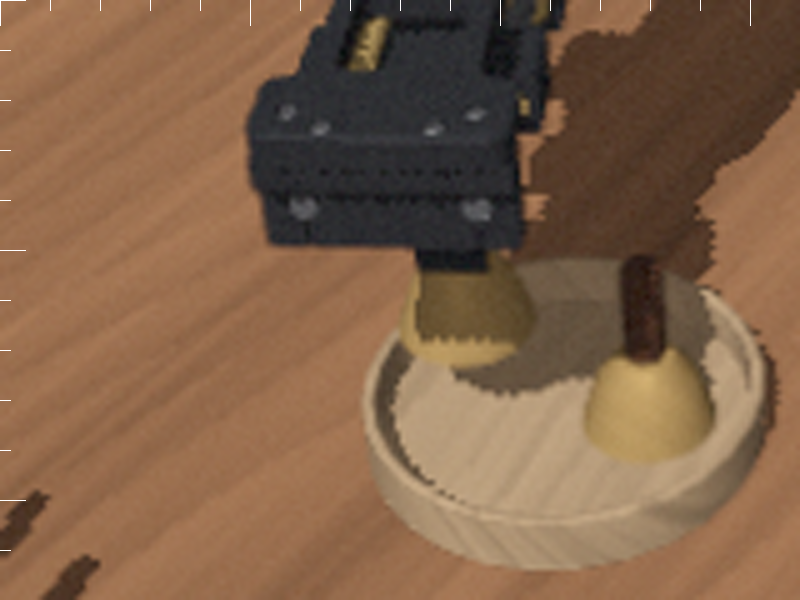

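Call:
apply_moves:
  series:
    - [[0.0005, 0, -0.006], 0]
    - [[0, 0, -0.01], 0]
    - [[0, 0, -0.01], 0]
    - [[0, 0, -0.006], 0]
    - [[0, 0, -0.003], 0]
    - [[0, 0, -0.002], 0]
    - [[0, 0, 0], 0]
    - [[0, 0, 0], 0]

```text
time: 25.98
ee_pos: [576.7, -301.7, 38.4]
tcp_rot: [1.938, 0.5, -1.938]
force: [1.0, -0.5, -1.1]
opening: 0.149
```

Call:
apply_moves:
  series:
    - [[0, 0, -0.001], 0]
    - [[0, 0, -0.0005], 0]
    - [[0, 0, 0], 0]
    - [[0, 0, 0], 0]
    - [[0, 0, 0], 0]
    - [[0, 0, 0], 0]
    - [[0, 0, 0], 0]
    - [[0, 0, 0], 0]

```text
time: 26.65
ee_pos: [576.9, -301.8, 37.2]
tcp_rot: [1.939, 0.5, -1.937]
force: [-0.1, -1.1, 3.7]
opening: 0.148
```

Call:
apply_moves:
  series:
    - [[0, 0, 0.0003], 0]
    - [[0, 0, 0], 0]
    - [[0, 0, 0], 0]
    - [[0, 0, 0], 0]
    - [[0, 0, 0.006], 0]
    - [[0, 0, 0.014], 0]
    - [[0, 0, 0.022], 0]
    - [[0, 0, 0.022], 0]
  jaw: 0.55

```text
time: 27.32
ee_pos: [576.3, -301.4, 102.5]
tcp_rot: [1.938, 0.501, -1.939]
force: [-0.1, -0.3, 0.4]
opening: 0.449
```

```bash
python3 - <<'E'
from h import *
t=cam('scene');crop(fr(t),140,260,160,120,5,'pics/s10c.png')
print(env.state()['ee_pos'],env.state()['opening'])
E
```

```text
[ 579.23376207 -302.8395987   107.71303621] 0.4498306480093176
```

View pics/s10c.png

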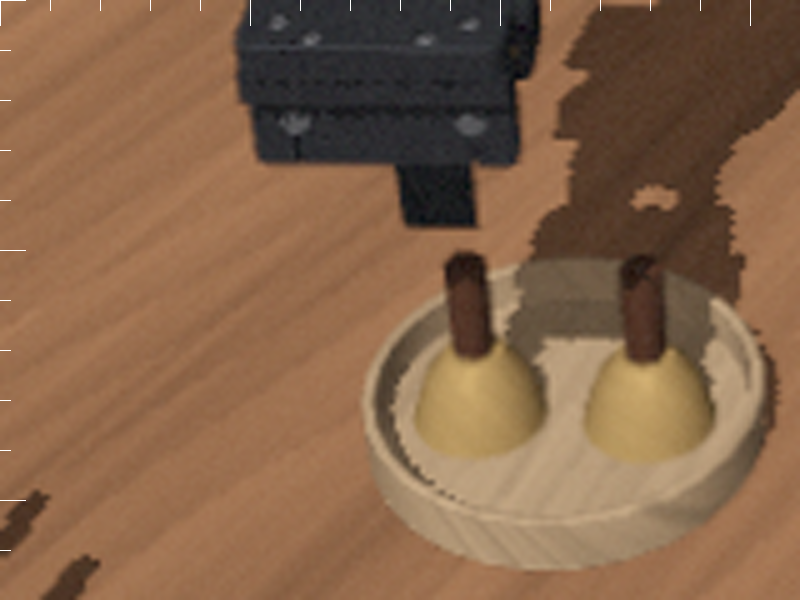

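Both bells are mouth down in the dish, at about (235,340) and (269,340) px. Now the last.

Call:
apply_moves:
  series:
    - [[-0.005, 0.014, 0], -2.6]
    - [[-0.009, 0.026, 0], -2.6]
    - [[-0.0125, 0.036, 0], -2.6]
    - [[-0.0125, 0.036, 0], -2.6]
    - [[-0.0125, 0.036, 0], -2.6]
    - [[-0.0125, 0.036, 0], -2.6]
    - [[-0.0125, 0.036, 0], -2.6]
    - [[-0.0125, 0.036, 0], -2.6]
  jaw: 0.15

```text
time: 28.03
ee_pos: [487.3, -44.1, 102.3]
tcp_rot: [2.151, 0.15, -2.147]
force: [0.5, 1.3, -0.1]
opening: 0.85
```

Call:
apply_moves:
  series:
    - [[-0.0125, 0.036, 0], -2.6]
    - [[-0.0125, 0.036, 0], -2.6]
    - [[-0.0125, 0.036, 0], -2.6]
    - [[-0.0125, 0.036, 0], -2.6]
    - [[-0.0125, 0.036, 0], -2.6]
    - [[-0.0125, 0.036, 0], -2.6]
    - [[-0.01, 0.028, 0], -2.3]
    - [[-0.008, 0.024, 0], 0]

```text
time: 28.7
ee_pos: [393.7, 225.5, 102.3]
tcp_rot: [-2.133, 0.179, 2.131]
force: [-0.3, 0.2, 0.7]
opening: 0.853
```

Call:
apply_moves:
  series:
    - [[-0.008, 0.02, 0], 0]
    - [[-0.004, 0.0126, 0], 0]
    - [[0, 0, 0], 0]
    - [[0, 0, 0], 0]
    - [[0, 0, 0], 0]
    - [[0, 0, 0], 0]
    - [[0, 0, 0], 0]
    - [[0, 0, 0], 0]

```text
time: 29.37
ee_pos: [382.9, 254.1, 101.2]
tcp_rot: [-2.132, 0.184, 2.132]
force: [0.7, 0.5, 0.4]
opening: 0.85
```

```bash
python3 - <<'E'
from h import *
from scipy.spatial.transform import Rotation as R
s=env.state();M=R.from_rotvec(s['tcp_rot']).as_matrix()
print(s['ee_pos'],s['opening'],np.degrees(np.arctan2(M[1,1],M[0,1])),s['joints'])
t=cam('scene');crop(fr(t),240,120,160,120,5,'pics/s11c.png')
E
```

```text
[382.92538967 254.145066   101.18510922] 0.8495516136258017 -99.83602871800596 [-0.67141933  0.44255695 -0.01526696  2.1264791   0.01248227  0.57272317
 -2.43817425]
```

View pics/s11c.png

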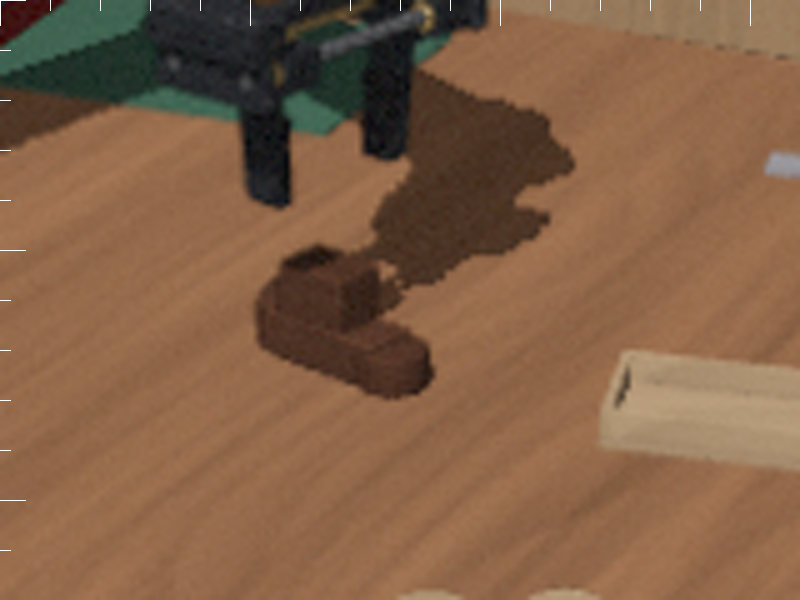

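Call:
apply_moves:
  series:
    - [[0, 0.0006, -0.008], 0]
    - [[0, 0, -0.014], 0]
    - [[0, 0, -0.014], 0]
    - [[0, 0, -0.014], 0]
    - [[0, 0, -0.01], 0]
    - [[0, 0, -0.006], 0]
    - [[0, 0, -0.005], 0]
    - [[0, 0, 0], 0]

```text
time: 30.08
ee_pos: [382.2, 255.3, 29.3]
tcp_rot: [-2.132, 0.183, 2.134]
force: [-0.5, -0.2, -0.0]
opening: 0.849
```

Call:
apply_moves:
  series:
    - [[0, 0, 0], 0]
    - [[0, 0, 0], 0]
    - [[0, 0, 0], 0]
    - [[0, 0, 0], 0]
    - [[0, 0, 0], 0]
    - [[0, 0, 0], 0]
    - [[0, 0, 0], 0]
    - [[0, 0, 0], 0]
  jaw: 1
  squeeze: 25

```text
time: 30.75
ee_pos: [382.6, 255.7, 30.3]
tcp_rot: [-2.133, 0.182, 2.132]
force: [-0.7, -0.2, 2.5]
opening: 0.364
```

Call:
apply_moves:
  series:
    - [[0, 0, 0], 0]
    - [[0, 0, 0], 0]
    - [[0, 0, 0.002], 0]
    - [[0, 0, 0.006], 0]
    - [[0, 0, 0.012], 0]
    - [[0, 0, 0.015], 0]
    - [[0, 0, 0.015], 0]
    - [[0, 0, 0], 0]

```text
time: 31.42
ee_pos: [383.8, 256.5, 82.4]
tcp_rot: [-2.134, 0.179, 2.128]
force: [-0.3, -0.1, -1.4]
opening: 0.364
```

```bash
python3 - <<'E'
from h import *
from scipy.spatial.transform import Rotation as R
s=env.state();M=R.from_rotvec(s['tcp_rot']).as_matrix()
print(s['ee_pos'],s['opening'],np.degrees(np.arctan2(M[1,1],M[0,1])),s['joints'])
t=cam('scene');crop(fr(t),240,120,160,120,5,'pics/s12c.png')
E
```

```text
[383.77191782 256.45714513  82.3893582 ] 0.3640090178156963 -99.75795412037778 [-0.67397168  0.4808514  -0.01543256  2.13181212  0.01439417  0.52515966
 -2.44118987]
```

View pics/s12c.png

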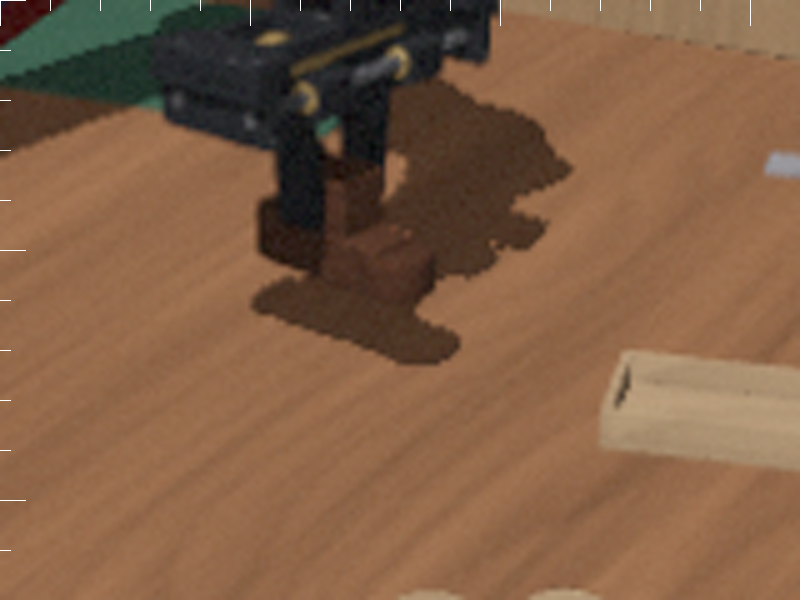

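Call:
apply_moves:
  series:
    - [[0.01, 0.0015, 0], 2.5]
    - [[0.02, 0.003, 0], 3]
    - [[0.027, 0.004, 0], 4]
    - [[0.03, 0.004, 0], 4]
    - [[0.03, 0.004, 0], 4]
    - [[0.03, 0.004, 0], 4]
    - [[0.027, 0.004, 0], 3]
    - [[0.02, 0.003, 0], 1]

```text
time: 32.13
ee_pos: [578.5, 282.4, 78.8]
tcp_rot: [2.073, 0.288, -2.074]
force: [1.3, 0.7, -0.9]
opening: 0.357
```

Call:
apply_moves:
  series:
    - [[0.013, 0.001, 0], 0]
    - [[0.007, 0, 0], 0]
    - [[0, 0, 0], 0]
    - [[0, 0, 0], 0]
    - [[0, 0, -0.008], 0]
    - [[0, 0, -0.008], 0]
    - [[0, 0, 0], 0]
    - [[0, 0, 0], 0]

```text
time: 32.8
ee_pos: [595.3, 283.9, 63.1]
tcp_rot: [2.071, 0.287, -2.076]
force: [-0.5, 0.9, -1.3]
opening: 0.366
```

```bash
python3 - <<'E'
from h import *
from scipy.spatial.transform import Rotation as R
s=env.state();M=R.from_rotvec(s['tcp_rot']).as_matrix()
print(s['ee_pos'],s['opening'],np.degrees(np.arctan2(M[1,1],M[0,1])))
t=cam('scene');crop(fr(t),320,120,120,110,5,'pics/s13c.png')
t=cam('top');crop(fr(t),60,140,160,140,5,'pics/t13c.png')
E
```

```text
[595.25804017 283.91078368  63.11256137] 0.3659219588851881 -74.20867560699584
```

View pics/s13c.png

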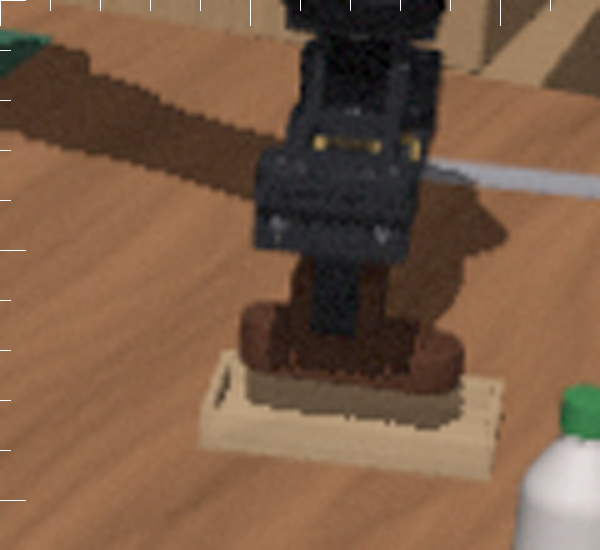

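View pics/t13c.png

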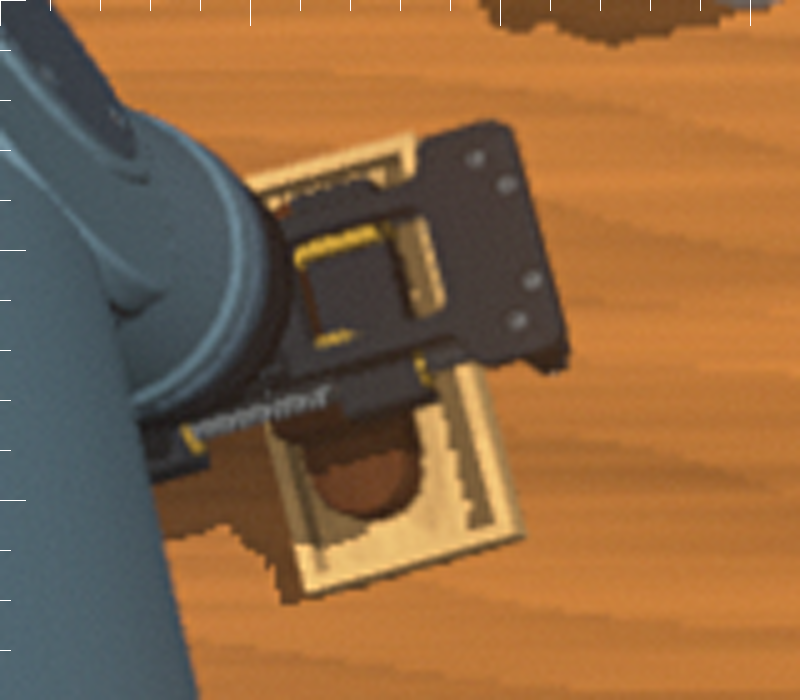

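Call:
apply_moves:
  series:
    - [[0.0015, 0.001, -0.003], 0]
    - [[0.001, 0.0007, -0.007], 0]
    - [[0, 0, -0.007], 0]
    - [[0, 0, -0.005], 0]
    - [[0, 0, -0.003], 0]
    - [[0, 0, -0.0015], 0]
    - [[0, 0, 0], 0]
    - [[0, 0, 0], 0]

```text
time: 33.57
ee_pos: [599.1, 285.8, 37.6]
tcp_rot: [2.074, 0.287, -2.074]
force: [-0.4, 0.4, -1.9]
opening: 0.363
```

Call:
apply_moves:
  series:
    - [[0, 0, -0.001], 0]
    - [[0, 0, -0.0005], 0]
    - [[0, 0, 0], 0]
    - [[0, 0, 0], 0]
    - [[0, 0, 0], 0]
    - [[0, 0, 0], 0]
    - [[0, 0, 0], 0]
    - [[0, 0, 0], 0]

```text
time: 34.23
ee_pos: [599.0, 285.9, 36.1]
tcp_rot: [2.074, 0.287, -2.074]
force: [0.2, -0.1, -1.2]
opening: 0.364
```

Call:
apply_moves:
  series:
    - [[0, 0, -0.0005], 0]
    - [[0, 0, -0.0005], 0]
    - [[0, 0, 0], 0]
    - [[0, 0, 0], 0]
    - [[0, 0, 0], 0]
    - [[0, 0, 0], 0]
    - [[0, 0, 0], 0]
    - [[0, 0, 0], 0]

```text
time: 34.9
ee_pos: [599.0, 285.9, 35.3]
tcp_rot: [2.074, 0.287, -2.074]
force: [-1.2, -1.0, 4.5]
opening: 0.363
```

Contact with the floor; release and lift.

Call:
apply_moves:
  series:
    - [[0, 0, 0.0003], 0]
    - [[0, 0, 0], 0]
    - [[0, 0, 0], 0]
    - [[0, 0, 0], 0]
    - [[0, 0, 0.006], 0]
    - [[0, 0, 0.014], 0]
    - [[0, 0, 0.022], 0]
    - [[0, 0, 0.025], 0]
  jaw: 0.4

```text
time: 35.57
ee_pos: [598.5, 285.5, 103.3]
tcp_rot: [2.073, 0.287, -2.075]
force: [0.4, 0.3, 0.2]
opening: 0.599
```

Call:
apply_moves:
  series:
    - [[0, 0, 0.025], 0]
    - [[-0.01, -0.005, 0.025], 0]
    - [[-0.02, -0.01, 0.025], 0]
    - [[-0.025, -0.02, 0.01], 0]
    - [[-0.025, -0.02, 0], 0]
    - [[-0.025, -0.02, 0], 0]
    - [[-0.025, -0.02, 0], 0]
    - [[-0.02, -0.01, 0], 0]

```text
time: 36.23
ee_pos: [447.5, 178.3, 188.6]
tcp_rot: [2.076, 0.284, -2.074]
force: [-0.4, -0.6, -0.7]
opening: 0.597
```

Call:
apply_moves:
  series:
    - [[-0.005, -0.015, 0], 0]
    - [[0, -0.02, 0], 0]
    - [[0, -0.02, 0], 0]
    - [[0, -0.02, 0], 0]
    - [[0, -0.01, 0], 0]
    - [[0, 0, 0], 0]
    - [[0, 0, 0], 0]
    - [[0, 0, 0], 0]

```text
time: 36.9
ee_pos: [444.2, 97.2, 187.8]
tcp_rot: [2.075, 0.289, -2.073]
force: [0.8, 0.1, 0.9]
opening: 0.602
```

```bash
python3 - <<'E'
from h import *
s=env.state();print(s['ee_pos'],s['opening'],s['time'])
t=cam('scene');crop(fr(t),150,150,320,240,2,'pics/s14.png')
crop(fr(t),320,150,130,110,6,'pics/s14c.png')
t=cam('top','pics/t14.png')
E
```

```text
[444.24890733  97.16433664 187.80320124] 0.6020197513757581 36.9
```

View pics/s14.png

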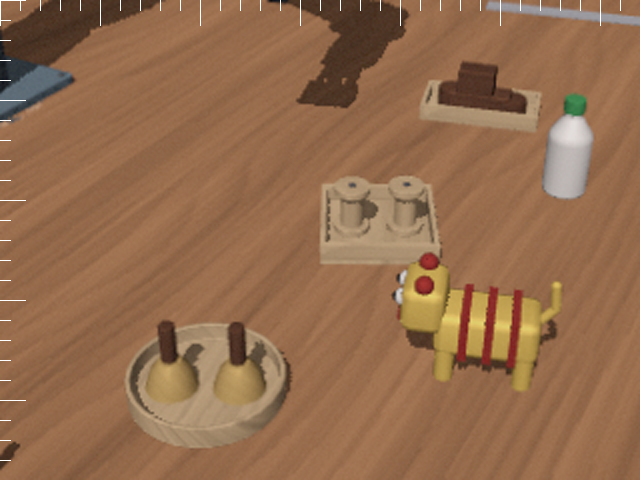

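View pics/s14c.png

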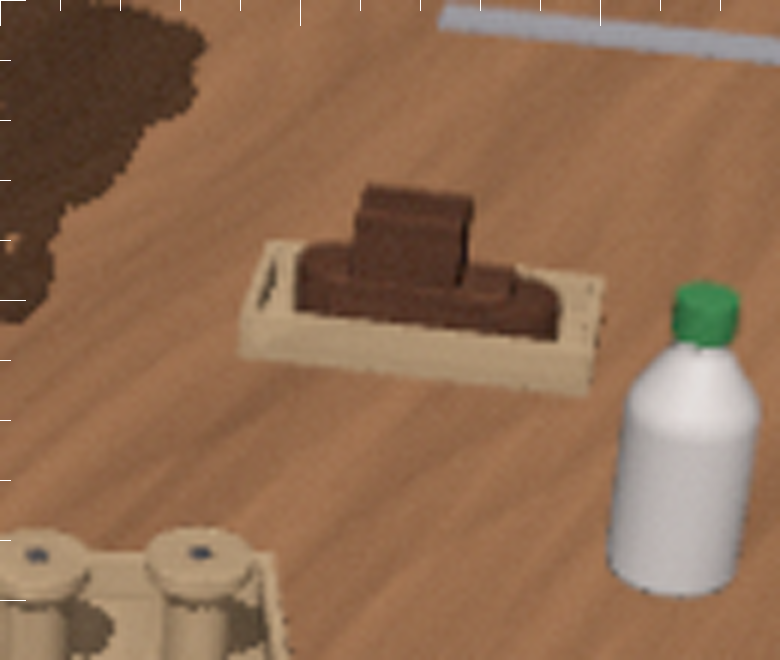

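View pics/t14.png

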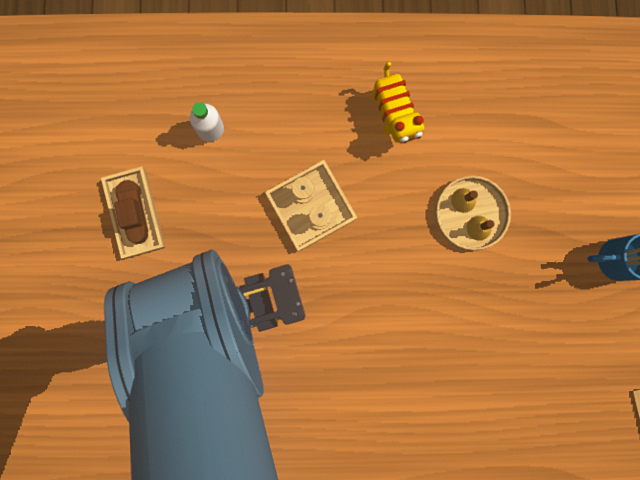

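The final pictures show the last in its tray at (130,211) px, both spools in the box at (303,187) and (320,215), and both bells in the dish at (465,199) and (483,228). The tiger and bottle haven't moved. Handing in.

```bash
python3 -c "
from workcell import env
print(env.finish_job())"
```

```text
the job is handed in; nothing more can be done
None
```

All five pieces are in their trays, and I handed the job in at about 37 s of the 120 s allowed. I moved them in the order asked:

- **Spools:** both are upright in the square box.
- **Bells:** both are mouth down in the round dish.
- **Last:** it lies sole down in the long narrow tray.

I lowered each piece until the wrist force showed it touching the tray floor (3–8 N), then let go. In the last pictures from both cameras, every piece stands flat inside its own tray. The tiger and glue bottle are where they started, and the arm is clear of everything.

No check failed. I judged "flat on the floor" from the pictures and contact forces, not by measuring the final tilt.

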